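# Weigh a rough-turned bowl blank on the spring scale

### The arm

A 6-joint arm with a two-finger parallel gripper is mounted at the origin on the work surface. World frame = base frame: x ahead of the robot, y to its left, z up, the work surface at z = 0. Lengths are in m, angles in rad, forces in N, time in s.
With the tool pointing down it reaches from about 0.375 to 0.975 m from the base axis. Payload 3.8 kg.
Tool frame: the origin (TCP) lies on the centre line of the jaws, within the pads' length; the fingertips stand 14 mm ahead of it and the grasp point (between the pads) lies 5 mm behind it; z points along the fingers, y is the line along which they close (so a half turn about z gives the same grasp; the last joint's range is limited). The gripper opens to 88 mm and grips with 3 to 60 N. Pads are 18 mm wide; open, the fingers measure 123 mm over their backs; the gripper's body (75 mm by 187 mm) begins 45 mm behind the grasp point.
Start: joints at [1.148, 0.264, 1.604, -0, 1.274, -0.037], TCP at [0.254, 0.625, 0.253] pointing down, gripper open.
Joint ranges: [-2.63, 2.63], [-0.94, 2.18], [0.31, 2.57], [-1.31, 4.45], [0, 2.66], [-2.55, 2.55]. Speed limits (rad/s): [2.57, 2.57, 3.14, 3.14, 3.14, 3.14].

### API

Orientations are given as [roll, pitch, yaw] about the fixed x, y, z axes, in that order (R = Rz(yaw) Ry(pitch) Rx(roll)).
In Python, from station import robot, get_image gives the robot as it stands.
- The arm moves only by the tool arm_command, never from a script. Its argument "plan" is a list of rows, each a list of 4 numbers: the shift along the world's x, y, z in mm, then the turn about the world's z in degrees. In form: [[tx, ty, tz, yaw], ...]. A call has 1 to 20 rows; each row shifts and turns the commanded pose from where the row before left it; what a row does not reach is not made up. A row lasts 1/12 s, in which the tool goes at most 41.7 mm and 7.16 degrees, less where a joint would pass 70% of its speed; a pose out of reach is approached as far as the arm can. A call with a gripper value outside its range is refused whole. "fingers" is the finger opening in mm, from 0 to 88.1, set as the call begins (left out, the last holds). The fingers move at their own pace and stop on an object; "newtons" is the grip in N (left out, the last holds). Time passes only in rows, so rows that do not move let the fingers close. It gives the time, the measured TCP pose, the force, the opening and the grip force at its end, in the units of the state.
- robot.get_obs(): the state, without advancing time (a new reading comes with each control period).
- get_image(name): name is "side" or "top"; returns a dict with "image" (384x512x3 uint8, blue, green, red), "depth" (384x512 float32, m along the optical axis (not along the pixel's ray), 0 where there is no reading), "mtx" (3x3 intrinsics, pixels), "k1" (the pictures are not rectified: a ray, as slopes to the right and down, at radius r is drawn at 1 + k1 r^2 times it, then the intrinsics apply), "world_from_camera" (4x4, takes a point from camera to world coordinates). Camera axes: x right, y down, z forward; pixel columns grow to the right and rows downward; lengths in m; the calibration is good to about 2 mm. A picture is of the moment at which its call begins.
- robot.job_done(): hands the job in; it is judged then, once.
The state is a dict: "t": time; "joint_positions": joint angles; "joint_velocities": joint speeds; "joint_torque": joint torques, N m; "ee_pos": TCP position; "tcp_rot": TCP orientation; "contact_force": force on the tool from outside, world axes, zero at the start; "moment": the same for the moment, N m; "finger_gap": finger opening in m; "gripper_force": force on a finger pad.
Only numpy, scipy, OpenCV 4.12 (cv2) and the standard library are available. Lean on these libraries where they do the work, as an engineer would, in place of code of your own. Each camera call takes 0.05 s, during which the arm holds its last target. There are 200 camera calls.

### The job

Weigh the rough-turned bowl blank: pick it up by the wooden grip of its bail, pass the scale's hook under the bail's middle bar, and let the weight down onto the hook slowly, letting go only once the hook carries all of it, so that the pointer creeps to its reading and never jumps or moves faster than 5 cm a second. Leave the blank hanging still and upright in the throat of the hook with nothing else touching it. Do not pull the pointer to the end of its travel, and leave the other things on the bench where they are.

Things in the scene. Friction and masses are not known exactly. Their poses are not given: they have to be found in the camera images.
- blank: The load, one rigid loose piece: pale wooden rough-turned bowl blank, 130 mm across, 50 mm high, a dark steel disc (104 mm across, top at 56 mm) on it and an upright steel bail in the y-z plane. Origin: centre of the underside; z up, y along the bail's bars, x through its window; same after half a turn. Centre of mass on the z axis. Weight unknown beforehand (wood dry or wet): 0.25 to 0.85 kg.
- grip (a point): Centre of the bail's wooden grip at its top, 172 mm above the blank's underside: a flat-sided bar 64 mm long (along the blank's y), 14 mm thick (along its x) and 20 mm high, to be pinched across its thickness. Axes as the blank's.
- hang_bar (a point): Middle of the bail's hanging bar: an 8 mm round steel bar along the blank's y, 112 mm above the underside and 60 mm below the grip's centre, between 8 mm round uprights at y = +45 and -45 mm. Axes as the blank's.
- window (a point): Centre of the bail's window under the hanging bar, through which the hook passes: 82 mm above the underside, 52 mm high (56 to 108 mm) and 82 mm wide. Axes as the blank's.
- scale: Upright spring scale bolted to the bench. Origin: on the bench right under the hook's saddle; z up; the hook reaches out towards -x. Aluminium column 316 mm high, 56 mm wide, at x = 135 to 185 mm, on a base plate 100 by 130 mm (x = 115 to 215 mm), 12 mm high. A white graduated plate with a black pointer is on the column's -y side.
- saddle (a point): Middle of the hook's saddle, on the top face of its steel strap (24 mm wide, 6 mm thick, level from the column to the tip), where the hanging bar is to rest: 205 mm above the bench when unloaded, sinking with the hook. Axes as the scale's: tip towards -x, column towards +x, a hung bar lies along y. The throat is 20 mm wide: x = -10 (tip) to +10 mm (a back stop 11 mm high, 6 mm thick).
- hook_tip (a point): Top of the hook's upturned tip, 16 mm above the saddle and 13 mm from its middle towards the scale's -x; the tip is 6 mm thick and 24 mm wide. Axes as the scale's.
- pointer (a joint): How far hook and pointer have sunk, m: 0 unloaded, growing downwards to the end stop at 0.095. The hook moves up and down only, against a spring of 120 N/m with light damping (3 N s/m), so the pointer sinks 8.2 mm per 100 g and reads 20 to 70 mm with the blank hung.
- glue: Bystander: white glue bottle, 56 mm across, 140 mm high, standing; origin under its centre.
- screwdriver: Bystander: screwdriver lying on the bench; origin at its middle.
- offcut: Bystander: wooden offcut 90 by 60 by 40 mm; origin under its centre.

How it is judged:
On the way, in this order (a step that is already met when the one before it is completed fails the run):
1. the blank is lifted clear of the bench by the fingers (height (world z) of blank above 0.03 m and contact force between the fingers and blank above 1 N), for 0.2 s.
2. the hook is under the hanging bar and takes part of the weight while the fingers still hold the blank (value of joint pointer above 0.008 m and distance between hang_bar and saddle below 0.02 m and contact force between the fingers and blank above 1 N), for 0.1 s.
At the end, for the whole second after the job is handed in: The hanging bar rests in the throat of the hook (within 10 mm of the saddle's middle along the hook and 20 mm across it, seated on the strap), the blank hangs free of the bench with its whole weight on the hook, within 0.2 rad of upright, slower than 0.04 m/s, the pointer at rest (below 0.01 m/s) (x of hang_bar in the frame of saddle between -0.01 and 0.01 m and y of hang_bar in the frame of saddle between -0.02 and 0.02 m and z of hang_bar in the frame of saddle between 0 and 0.009 m and value of joint pointer above 0.015 m and height (world z) of blank above 0.01 m and angle between blank's own z axis and vertical below 0.2 rad and linear speed of blank below 0.04 m/s and velocity of joint pointer between -0.01 and 0.01 m/s); the robot touches nothing.
It fails at once if the pointer jumps: the hook moves faster than 0.055 m/s, down or up (weight dropped on it, or let go while held too high or pulled too low) (velocity of joint pointer above 0.055 m/s or velocity of joint pointer below -0.055 m/s).
It fails at once if the pointer is pulled to the end of its travel (beyond 88 mm) (value of joint pointer above 0.088 m).
It fails at once if the hook is struck or pushed with more than 20 N (contact force between pointer and blank above 20 N or contact force between pointer and the arm above 20 N or contact force between pointer and the fingers above 20 N).
It fails at once if a bystander is moved by more than 30 mm (distance of any of glue, screwdriver, offcut from where it was at the start of the episode above 0.03 m).
It also fails if it takes over 50 s, if anything falls off the work surface, if the arm or the gripper's body presses on something with over 40 N, if the wrist force passes 120 N, or if a joint passes its speed limit or range.

## Working session

There is one attempt and no reset: what is moved stays moved. The work goes in short steps, Python scripts to look and compute and a tool call to move; the robot and the scene stay as the last step left them, time stands still between calls to the robot, and variables do not carry over. Pictures are saved under pics/ and viewed, at most 10 in all, crops included, and the job is handed in when it is done.

Besides the shell and the picture viewer there is one more tool, called by a JSON object that holds its "op" and its "data". arm_command: Moves the arm, as the interface text tells. Its arguments: {"type":"object","properties":{"plan":{"type":"array"},"fingers":{"type":"number"},"newtons":{"type":"number"}},"required":["plan"]}

```bash
mkdir -p pics; cat > h.py <<'E'
import numpy as np, cv2
from station import robot, get_image
def cloud(d):
    h,w=d["depth"].shape
    u,v=np.meshgrid(np.arange(w),np.arange(h))
    k=d["k1"]; p=np.stack([u,v],-1).reshape(-1,1,2).astype(np.float64)
    r=cv2.undistortPoints(p,d["mtx"],np.array([k,0,0,0.])).reshape(h,w,2)
    z=d["depth"][...,None]
    pc=np.concatenate([r*z,z],-1); T=d["world_from_camera"]
    return pc@T[:3,:3].T+T[:3,3]
E
python3 - <<'E'
from h import *
for n in("side","top"):
    d=get_image(n); cv2.imwrite(f"pics/{n}0.png",d["image"]); np.savez(f"{n}0.npz",**d); print(n,d["world_from_camera"].round(3).tolist(),d["mtx"][0,0],d["k1"])
E
```

```text
side [[0.85, -0.273, 0.451, 0.306], [-0.527, -0.431, 0.733, -0.56], [-0.005, -0.86, -0.51, 0.497], [0.0, 0.0, 0.0, 1.0]] 363.1981490091497 0.008578390144559378
top [[0.017, -0.99, 0.141, 0.49], [-0.999, -0.022, -0.035, -0.055], [0.038, -0.14, -0.989, 0.923], [0.0, 0.0, 0.0, 1.0]] 366.833719281991 -0.059737029733437794
```

View pics/side0.png

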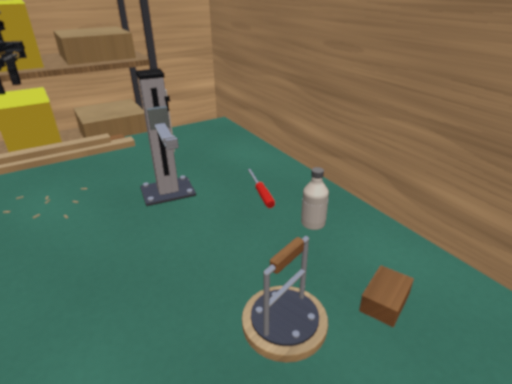

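View pics/top0.png

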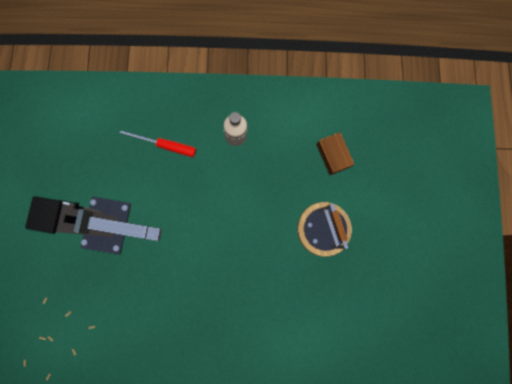

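The side view shows the scale at about (165,130), with the hook strap coming toward the camera near (165,135). The blank is at (285,320), its grip at (288,254). In the top view the hook strap runs from (90,226) to its tip at (158,233), and the blank is at (325,229). The bystanders (glue, screwdriver, offcut) lie further away in +x.

```bash
python3 - <<'E'
from h import *
np.set_printoptions(precision=4,suppress=True)
S=dict(np.load("side0.npz"));T=dict(np.load("top0.npz"))
for n,d in(("side",S),("top",T)):
    P=cloud(d);hsv=cv2.cvtColor(d["image"],cv2.COLOR_BGR2HSV);ok=d["depth"]>0
    X=P.reshape(-1,3)
    h=P[...,2]
    v,u=np.mgrid[:384,:512]
    box=(v>190)&(v<270)&(u>290)&(u<360) if n=="top" else (v>225)&(v<360)&(u>235)&(u<335)
    wood=(hsv[...,0]<20)&(hsv[...,1]>80)
    g=box&ok&(h>.155)&(h<.2)&wood
    q=P[g];print(n,"grip",len(q),q.mean(0),q.min(0),q.max(0))
    c,s,V=np.linalg.svd(q[:,:2]-q[:,:2].mean(0));print(" dir",V[0],np.degrees(np.arctan2(V[0][1],V[0][0])), 'extent',((q[:,:2]-q[:,:2].mean(0))@V[0]).min(),((q[:,:2]-q[:,:2].mean(0))@V[0]).max())
    qt=q[q[:,2]>.178];print(" top",len(qt),qt.mean(0))
    ring=box&ok&(h>.044)&(h<.053)&wood
    q=P[ring];(c,r)=cv2.minEnclosingCircle(q[:,:2].astype(np.float32));print(" ring",c,r,np.median(q[:,2]))
    # hook
    box=(v>205)&(v<250)&(u>85)&(u<170) if n=="top" else (v>100)&(v<180)&(u>145)&(u<185)
    m=box&ok&(h>.18)&(h<.24)
    q=P[m];print(" hook",len(q),q.min(0),q.max(0))
    if n=="top":
        for u0 in range(86,166,4):
            r=m&(u>=u0)&(u<u0+2); a=P[r]
            if len(a):print(u0,len(a),np.median(a,0),a[:,0].min(),a[:,0].max())
    else:
        for v0 in range(110,160,3):
            r=m&(v==v0);a=P[r]
            if len(a):print(v0,u[r].min(),u[r].max(),np.median(a,0),a[:,0].min(),a[:,0].max())
for n,d in(("side",S),("top",T)):
    m=d["image"]; c=m[60:210,120:220] if n=="side" else m[190:270,20:180]
    cv2.imwrite(f"pics/{n}c.png",cv2.resize(c,None,fx=4 if n=="side" else 4.5,fy=4 if n=="side" else 4.5,interpolation=cv2.INTER_CUBIC))
print(robot.get_obs())
E
```

```text
side grip 541 [ 0.534  -0.2617  0.1785] [ 0.5052 -0.2739  0.1651] [ 0.5664 -0.2441  0.1846]
 dir [-0.9518 -0.3067] -162.13772437985682 extent -0.03322200219593704 0.0280656132265744
 top 359 [ 0.5334 -0.2602  0.182 ]
 ring (0.533393919467926, -0.2616233229637146) 0.06275338679552078 0.050593623667738064
 hook 800 [0.4982 0.0971 0.1802] [0.5618 0.2955 0.24  ]
110 146 168 [0.5334 0.2411 0.2373] 0.5110223963807864 0.556698580550943
113 146 169 [0.5307 0.2411 0.2308] 0.5093034464775652 0.5603714310276399
116 146 169 [0.5307 0.2426 0.2234] 0.5092957806586249 0.5603667475511473
119 146 170 [0.5302 0.242  0.2162] 0.5101405097772024 0.5607584550546594
122 146 170 [0.5301 0.2423 0.2087] 0.5089485919375386 0.5600474221797138
125 146 170 [0.5257 0.2387 0.2047] 0.5099151030476602 0.5591492895974344
128 147 171 [0.5211 0.2408 0.1985] 0.5092058616018086 0.560907374347425
131 148 169 [0.5196 0.1963 0.2052] 0.5098986339168126 0.5341432545118485
134 159 170 [0.5197 0.1701 0.2063] 0.5108656246616728 0.5295562679097187
137 161 174 [0.5123 0.1277 0.2152] 0.5031483554477625 0.5248565043154488
140 162 177
[... 1734 characters left out ...]
5134 0.1169 0.2061] 0.5017976061686129 0.5249532570542641
154 25 [0.5116 0.1087 0.2066] 0.49988803266921567 0.5231606346094273
158 26 [0.5113 0.0987 0.2194] 0.5000975469315702 0.522697531438079
{'t': 0.1, 'joint_positions': array([ 1.1481,  0.2647,  1.6052, -0.    ,  1.2737, -0.0369]), 'joint_velocities': array([-0.0007, -0.0026, -0.0022,  0.0001,  0.0015,  0.0019]), 'joint_torque': array([  0.0003, -50.3618, -35.8073,   0.0733,   0.0233,  -0.    ]), 'ee_pos': array([0.2538, 0.6248, 0.2515]), 'tcp_rot': array([-3.1396, -0.0001,  2.7558]), 'contact_force': array([-0.1556, -0.317 , -0.8283]), 'moment': array([ 0.0354, -0.0385,  0.0281]), 'gripper_force': 0.0, 'finger_gap': 0.08859410105685185}
```

View pics/sidec.png

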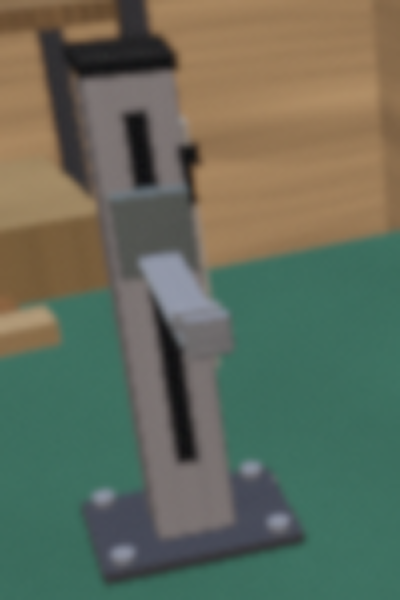

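View pics/topc.png

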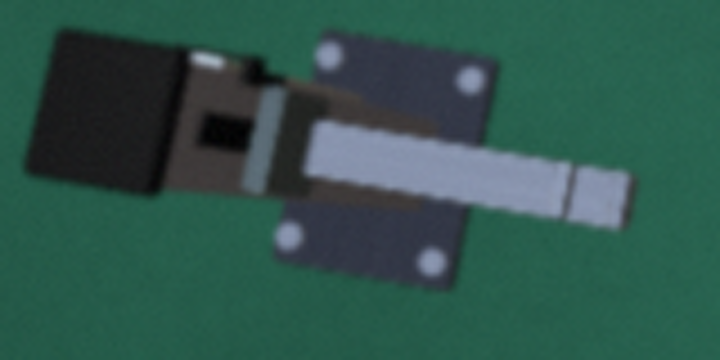

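The crops confirm the strap, the tip (top crop, about (600,197)) and the back stop (about (567,190)). From these, the saddle is near (0.5125, 0.1147) with scale +x at 81°. The blank is near (0.535, -0.260) with its bail at 18°. I'll go up and over.

{"op": "arm_command", "data": {"plan": [[0,0,40,-7],[0,0,40,-7],[0,0,40,-7],[0,0,40,-7],[13,-38,0,-7],[13,-38,0,-7],[13,-38,0,-7],[13,-38,0,-7],[13,-38,0,-7],[13,-38,0,-7],[13,-38,0,-7],[13,-38,0,-7],[13,-38,0,-7],[13,-38,0,-7],[13,-38,0,-7],[13,-38,0,-7],[13,-38,0,-7],[13,-38,0,-7],[13,-38,0,-7],[13,-38,0,-7]], "fingers": 88, "newtons": 30}}

```text
t: 1.77
ee_pos: [0.4619, 0.0154, 0.4125]
tcp_rot: [-3.141, 0.0, 0.306]
contact_force: [0.6, -0.9, 0.2]
finger_gap: 0.088
gripper_force: 0.0
```

{"op": "arm_command", "data": {"plan": [[9,-34,0,1],[9,-34,0,0],[9,-34,0,0],[9,-34,0,0],[9,-34,0,0],[9,-34,0,0],[9,-34,0,0],[10,-37,0,0],[0,0,-30,0],[0,0,-30,0],[0,0,-30,0],[0,0,-30,0],[0,0,-30,0],[0,0,-15,0],[0,0,-10,0],[0,0,0,0],[0,0,0,0]]}}

```text
t: 3.18
ee_pos: [0.535, -0.2576, 0.2377]
tcp_rot: [-3.141, 0.0, 0.33]
contact_force: [0.7, -0.8, 0.2]
finger_gap: 0.0877
gripper_force: 0.0
```

```bash
python3 - <<'E'
from h import *
o=robot.get_obs();print(o["t"],o["ee_pos"],o["tcp_rot"],o["joint_positions"])
d=get_image("side");cv2.imwrite("pics/side1.png",cv2.resize(d["image"][120:370,180:400],None,fx=2.4,fy=2.4))
E
```

```text
3.1833 [ 0.53497586 -0.25760395  0.23769541] [-3.14120490e+00  3.67243009e-04  3.29790865e-01] [-4.90703850e-01  1.21856105e-01  1.80001339e+00 -4.51146873e-06
  1.22025721e+00  7.50303234e-01]
```

View pics/side1.png

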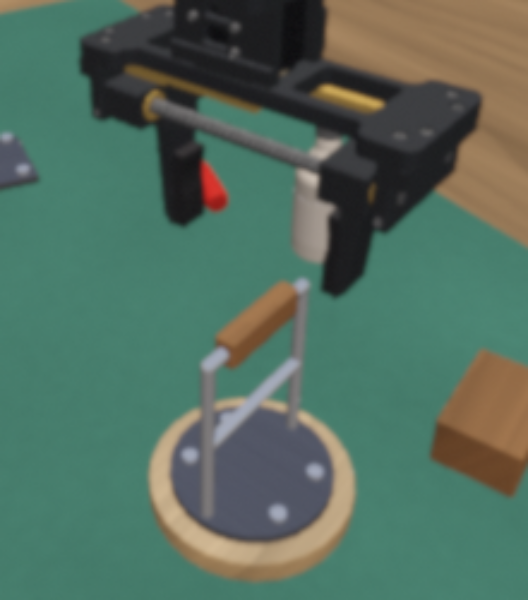

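The jaws straddle the grip (crop, about (260,320)). I'll descend and close.

{"op": "arm_command", "data": {"plan": [[0,-2,-15,0],[0,0,-15,0],[0,0,-15,0],[0,0,-15,0],[0,0,-10,0],[0,0,0,0],[0,0,0,0]]}}

```text
t: 3.82
ee_pos: [0.5354, -0.2598, 0.1685]
tcp_rot: [3.141, -0.001, 0.33]
contact_force: [-0.5, 1.1, 0.3]
finger_gap: 0.0882
gripper_force: 0.0
```

{"op": "arm_command", "data": {"plan": [[0,0,0,0],[0,0,0,0],[0,0,0,0],[0,0,0,0],[0,0,0,0],[0,0,0,0],[0,0,0,0],[0,0,0,0],[0,0,0,0],[0,0,0,0]], "fingers": 0, "newtons": 30}}

```text
t: 4.65
ee_pos: [0.535, -0.2596, 0.1676]
tcp_rot: [-3.141, 0.0, 0.33]
contact_force: [-0.5, 0.6, 0.3]
finger_gap: 0.0229
gripper_force: 0.0
```

{"op": "arm_command", "data": {"plan": [[0,0,0,0],[0,0,0,0],[0,0,0,0],[0,0,0,0],[0,0,0,0]]}}

```text
t: 5.07
ee_pos: [0.5348, -0.2594, 0.1676]
tcp_rot: [-3.141, 0.0, 0.33]
contact_force: [0.2, 1.7, 0.8]
finger_gap: 0.0136
gripper_force: 30.0
```

{"op": "arm_command", "data": {"plan": [[0,0,5,0],[0,0,10,0],[0,0,15,0],[0,0,15,0],[0,0,15,0],[0,0,15,0],[0,0,15,0],[0,0,10,0],[0,0,0,0],[0,0,0,0],[0,0,0,0],[0,0,0,0]]}}

```text
t: 6.07
ee_pos: [0.5341, -0.2592, 0.2659]
tcp_rot: [-3.139, 0.002, 0.33]
contact_force: [0.1, -0.3, -8.2]
finger_gap: 0.0134
gripper_force: 30.0
```

Weight is about 8.3 N, so the expected sink is about 68–70 mm. I'll turn by -28° and move to the point just before the hook.

{"op": "arm_command", "data": {"plan": [[-1,5,4,-1],[-2,10,5,-2],[-3,15,5,-2],[-3,20,5,-2],[-4,20,5,-2],[-4,20,4,-2],[-4,20,0,-2],[-4,20,0,-2],[-4,20,0,-2],[-3,20,0,-2],[-3,20,0,-2],[-3,20,0,-2],[-2,15,0,-2],[-1,10,0,-2],[-1,5,0,-1],[0,3,0,0],[0,0,0,0],[0,0,0,0],[0,0,0,0]], "newtons": 45}}

```text
t: 7.65
ee_pos: [0.4929, -0.017, 0.2956]
tcp_rot: [3.141, 0.0, -0.159]
contact_force: [-0.1, -0.2, -7.3]
finger_gap: 0.0136
gripper_force: 45.0
```

```bash
python3 - <<'E'
from h import *
np.set_printoptions(precision=4,suppress=True)
o=robot.get_obs();print(o["t"],o["ee_pos"],o["tcp_rot"],o["joint_positions"],o["contact_force"])
for n in("side","top"):
    d=get_image(n);P=cloud(d);np.savez(n+"2.npz",**d)
    X,Y,Z=np.moveaxis(P,-1,0);hsv=cv2.cvtColor(d["image"],cv2.COLOR_BGR2HSV)
    near=(np.hypot(X-o["ee_pos"][0],Y-o["ee_pos"][1])<.09)&(d["depth"]>0)
    m=near&(hsv[...,0]<25)&(hsv[...,1]>60)&(Z>.1)&(Z<.19)
    q=P[m];t=q[q[:,2]>.165]
    if len(t)>20:
        c,r=cv2.minEnclosingCircle(t[:,:2].astype(np.float32));print(n,"rim",c,r,np.median(t[:,2]),len(t))
        A=np.c_[t[:,:2]-t[:,:2].mean(0),np.ones(len(t))];print("slope",np.linalg.lstsq(A,t[:,2],rcond=None)[0])
    if n=="side":cv2.imwrite("pics/side2.png",cv2.resize(d["image"][0:300,80:340],None,fx=2,fy=2))
E
```

```text
7.65 [ 0.4929 -0.017   0.2956] [ 3.1412  0.0002 -0.1591] [-0.0847 -0.11    1.9261 -0.0004  1.3258  1.6452] [-0.124  -0.2249 -7.2692]
side rim (0.4933580160140991, -0.018118588253855705) 0.06516971439123154 0.17807849951375626 1086
slope [0.0257 0.0742 0.1757]
```

View pics/side2.png

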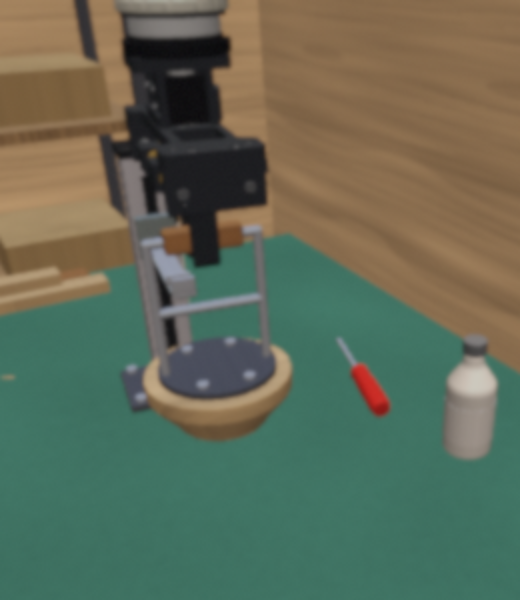

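The blank is upright (bar at about (215,303) in the crop), with its underside near 0.128. The hook sits behind it at window height. I'll move 133 mm along the hook.

{"op": "arm_command", "data": {"plan": [[1,4,0,0],[1,6,0,0],[1,8,0,0],[2,10,0,0],[1,10,0,0],[2,10,0,0],[1,10,0,0],[2,10,0,0],[1,10,0,0],[2,10,0,0],[1,10,0,0],[2,10,0,0],[1,8,0,0],[1,7,0,0],[1,5,0,0],[1,3,0,0],[0,1,0,0],[0,0,0,0],[0,0,0,0],[0,0,0,0]]}}

```text
t: 9.42
ee_pos: [0.514, 0.115, 0.2957]
tcp_rot: [3.141, -0.0, -0.159]
contact_force: [-0.3, -0.1, -7.7]
finger_gap: 0.0136
gripper_force: 45.0
```

```bash
python3 - <<'E'
from h import *
np.set_printoptions(precision=4,suppress=True)
o=robot.get_obs();print(o["t"],o["ee_pos"],o["tcp_rot"],o["contact_force"])
d=get_image("side");P=cloud(d)
X,Y,Z=np.moveaxis(P,-1,0);hsv=cv2.cvtColor(d["image"],cv2.COLOR_BGR2HSV)
near=(np.hypot(X-o["ee_pos"][0],Y-o["ee_pos"][1])<.09)&(d["depth"]>0)
m=near&(hsv[...,0]<25)&(hsv[...,1]>60)&(Z>.165)&(Z<.19)
t=P[m];c,r=cv2.minEnclosingCircle(t[:,:2].astype(np.float32));print("rim",c,r,np.median(t[:,2]),len(t))
v,u=np.where(m);x0=max(u.min()-25,0);y1=v.max()+20
cv2.imwrite("pics/side3.png",cv2.resize(d["image"][y1-160:y1,x0:x0+160],None,fx=3.7,fy=3.7,interpolation=cv2.INTER_CUBIC))
E
```

```text
9.4167 [0.514  0.115  0.2957] [ 3.1413 -0.0001 -0.1594] [-0.2525 -0.1385 -7.7489]
rim (0.5149585008621216, 0.11276010423898697) 0.06459172815084457 0.1780370310847841 760
```

View pics/side3.png

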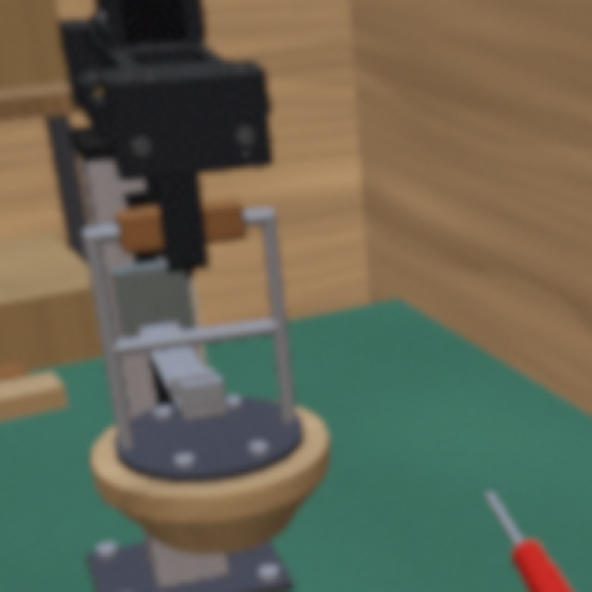

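The hook is inside the window and below the bar (crop, tip about (205,385), bar about (200,335)). I'll lower slowly.

{"op": "arm_command", "data": {"plan": [[0,1,-2,0],[0,0,-2,0],[0,0,-2,0],[0,0,-2,0],[0,0,-2,0],[0,0,-2,0],[0,0,-2,0],[0,0,-2,0],[0,0,-2,0],[0,0,-2,0],[0,0,-2,0],[0,0,-2,0],[0,0,-2,0],[0,0,-1,0],[0,0,-1,0],[0,0,-1,0],[0,0,-1,0],[0,0,-1,0],[0,0,-1,0],[0,0,-1,0]]}}

```text
t: 11.13
ee_pos: [0.5141, 0.1164, 0.2627]
tcp_rot: [-3.142, -0.0, -0.159]
contact_force: [0.3, 0.3, -6.9]
finger_gap: 0.0132
gripper_force: 45.0
```

{"op": "arm_command", "data": {"plan": [[0,0,-1,0],[0,0,-1,0],[0,0,-2,0],[0,0,-2,0],[0,0,-2,0],[0,0,-2,0],[0,0,-2,0],[0,0,-2,0],[0,0,-2,0],[0,0,-2,0],[0,0,-1,0],[0,0,-1,0],[0,0,0,0],[0,0,0,0]]}}

```text
t: 12.3
ee_pos: [0.5141, 0.1164, 0.2428]
tcp_rot: [-3.141, -0.0, -0.159]
contact_force: [-0.4, 0.2, -4.3]
finger_gap: 0.0136
gripper_force: 45.0
```

{"op": "arm_command", "data": {"plan": [[0,0,-1,0],[0,0,-2,0],[0,0,-2,0],[0,0,-2,0],[0,0,-2,0],[0,0,-2,0],[0,0,-2,0],[0,0,-2,0],[0,0,-2,0],[0,0,-2,0],[0,0,-2,0],[0,0,-2,0],[0,0,-2,0],[0,0,-2,0],[0,0,-2,0],[0,0,-1,0],[0,0,0,0],[0,0,0,0]]}}

```text
t: 13.8
ee_pos: [0.5141, 0.1164, 0.2128]
tcp_rot: [-3.142, -0.0, -0.159]
contact_force: [0.2, -0.4, -1.8]
finger_gap: 0.0135
gripper_force: 45.0
```

```bash
python3 - <<'E'
from h import *
np.set_printoptions(precision=4,suppress=True)
o=robot.get_obs();print(o["t"],o["ee_pos"],o["contact_force"],o["moment"])
F=[]
for i in range(6):
    d=get_image("side");F.append(robot.get_obs()["contact_force"])
print(np.mean(F,0),np.std(F,0))
P=cloud(d);e=o["ee_pos"]
cv2.imwrite("pics/side4.png",cv2.resize(d["image"][70:220,100:250],None,fx=3.9,fy=3.9,interpolation=cv2.INTER_CUBIC))
E
```

```text
13.8 [0.5141 0.1164 0.2128] [ 0.2151 -0.3746 -1.8026] [-0.0156  0.2364  0.0475]
[ 0.2086  0.0513 -1.4921] [0.2522 0.4908 0.4273]
```

View pics/side4.png

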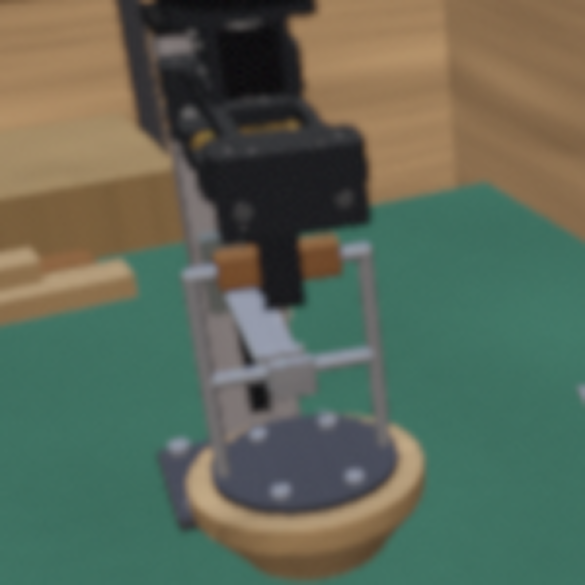

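The bar sits in the throat behind the tip (crop, about (290,370)). About 1.6 N remains, so I'll go 10 mm lower and average.

{"op": "arm_command", "data": {"plan": [[0,0,-1,0],[0,0,-2,0],[0,0,-2,0],[0,0,-2,0],[0,0,-2,0],[0,0,-1,0],[0,0,0,0],[0,0,0,0],[0,0,0,0],[0,0,0,0]]}}

```text
t: 14.93
ee_pos: [0.5141, 0.1164, 0.2029]
tcp_rot: [-3.142, -0.0, -0.159]
contact_force: [-0.2, 0.6, -0.1]
finger_gap: 0.0131
gripper_force: 45.0
```

```bash
cat > f.py <<'E'
from h import *
np.set_printoptions(precision=3,suppress=True)
F=[]
for i in range(25):
    get_image("side");o=robot.get_obs();F.append(o["contact_force"])
print(o["t"],o["ee_pos"],np.mean(F,0),np.std(F,0)/5,o["gripper_force"])
E
python3 f.py
```

```text
16.1833 [0.514 0.116 0.203] [ 0.084 -0.034 -0.289] [0.101 0.106 0.112] 44.98538553714752
```

{"op": "arm_command", "data": {"plan": [[0,0,-1,0],[0,0,-1,0],[0,0,-1,0],[0,0,0,0],[0,0,0,0],[0,0,0,0],[0,0,0,0],[0,0,0,0]], "newtons": 3}}

```text
t: 16.85
ee_pos: [0.514, 0.1164, 0.1998]
tcp_rot: [-3.142, -0.0, -0.159]
contact_force: [0.1, -0.8, 0.9]
finger_gap: 0.014
gripper_force: 3.0
```

```bash
python3 f.py
```

```text
18.1 [0.514 0.116 0.2  ] [ 0.277  0.371 -0.006] [0.086 0.091 0.098] 2.9997507064399542
```

Balanced within noise; releasing.

{"op": "arm_command", "data": {"plan": [[0,0,0,0],[0,0,0,0],[0,0,0,0],[0,0,0,0],[0,0,0,0],[0,0,0,0],[0,0,0,0],[0,0,0,0],[0,0,0,0],[0,0,0,0],[0,0,0,0],[0,0,0,0]], "fingers": 70}}

```text
t: 19.1
ee_pos: [0.514, 0.1164, 0.1997]
tcp_rot: [3.142, 0.0, -0.159]
contact_force: [0.7, -0.2, -0.8]
finger_gap: 0.07
gripper_force: 0.0
```

```bash
python3 - <<'E'
from h import *
d=get_image("side")
cv2.imwrite("pics/side5.png",cv2.resize(d["image"][70:230,100:260],None,fx=3.6,fy=3.6,interpolation=cv2.INTER_CUBIC))
E
```

```text
(no output)
```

View pics/side5.png

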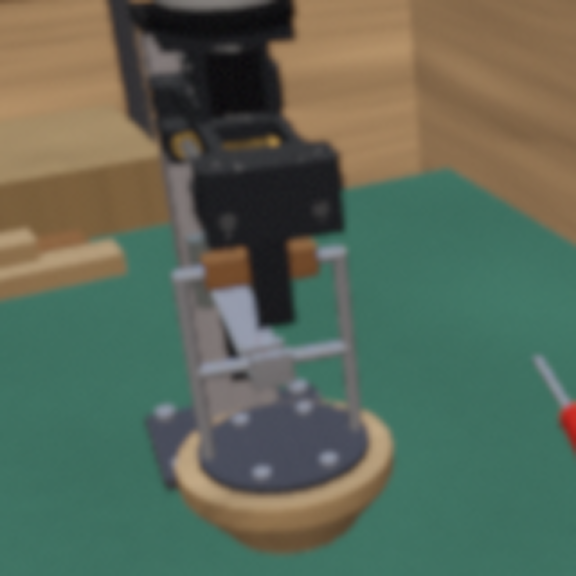

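The fingers are open and the blank hangs upright on the hook (bar about (265,357) in the crop). I'll retreat straight up and let it settle.

{"op": "arm_command", "data": {"plan": [[0,0,2,0],[0,0,5,0],[0,0,10,0],[0,0,15,0],[0,0,20,0],[0,0,20,0],[0,0,20,0],[0,0,20,0],[0,0,20,0],[0,0,20,0],[0,0,0,0],[0,0,0,0],[0,0,0,0],[0,0,0,0],[0,0,0,0],[0,0,0,0],[0,0,0,0],[0,0,0,0],[0,0,0,0],[0,0,0,0]]}}

```text
t: 20.82
ee_pos: [0.514, 0.1164, 0.3516]
tcp_rot: [3.142, 0.0, -0.159]
contact_force: [-0.0, 0.0, 0.1]
finger_gap: 0.0701
gripper_force: 0.0
```

{"op": "arm_command", "data": {"plan": [[0,0,0,0],[0,0,0,0],[0,0,0,0],[0,0,0,0],[0,0,0,0],[0,0,0,0],[0,0,0,0],[0,0,0,0],[0,0,0,0],[0,0,0,0],[0,0,0,0],[0,0,0,0],[0,0,0,0],[0,0,0,0],[0,0,0,0],[0,0,0,0],[0,0,0,0],[0,0,0,0],[0,0,0,0],[0,0,0,0]]}}

```text
t: 22.48
ee_pos: [0.514, 0.1164, 0.3517]
tcp_rot: [-3.142, -0.0, -0.159]
contact_force: [0.1, -0.3, 0.2]
finger_gap: 0.0699
gripper_force: 0.0
```

```bash
python3 - <<'E'
from h import *
np.set_printoptions(precision=4,suppress=True)
prev=None
for i in range(16):
    d=get_image("side")
    if i%3==0:
        P=cloud(d);X,Y,Z=np.moveaxis(P,-1,0);hsv=cv2.cvtColor(d["image"],cv2.COLOR_BGR2HSV)
        near=(np.hypot(X-.514,Y-.115)<.08)&(d["depth"]>0)&(hsv[...,0]<25)&(hsv[...,1]>60)
        g=P[near&(Z>.17)&(Z<.24)];r=P[near&(Z>.06)&(Z<.1)]
        print(len(g),g.mean(0),g[:,2].max(),len(r),r.mean(0),r[:,2].max(),"diff",0 if prev is None else cv2.absdiff(prev,d["image"]).max());prev=d["image"]
cv2.imwrite("pics/side6.png",cv2.resize(d["image"][70:230,100:260],None,fx=3.6,fy=3.6,interpolation=cv2.INTER_CUBIC))
print(robot.get_obs()["t"])
E
```

```text
320 [0.5144 0.1117 0.208 ] 0.21627218207765975 799 [0.5014 0.0776 0.0784] 0.08889441861359076 diff 0
319 [0.5143 0.1118 0.208 ] 0.21640153530213596 803 [0.5017 0.0776 0.0784] 0.08940885912476482 diff 6
319 [0.5143 0.1117 0.2081] 0.21622222562542642 799 [0.5014 0.0775 0.0784] 0.0869373573681585 diff 5
319 [0.5143 0.1117 0.208 ] 0.21600970811498277 794 [0.5015 0.0776 0.0784] 0.08929728890651917 diff 6
319 [0.5146 0.1116 0.2081] 0.21614142787998225 802 [0.5016 0.0776 0.0784] 0.08927424450887522 diff 8
317 [0.5144 0.1118 0.2081] 0.21605492234722412 797 [0.5013 0.0775 0.0784] 0.08660711635436891 diff 6
23.2833
```

View pics/side6.png

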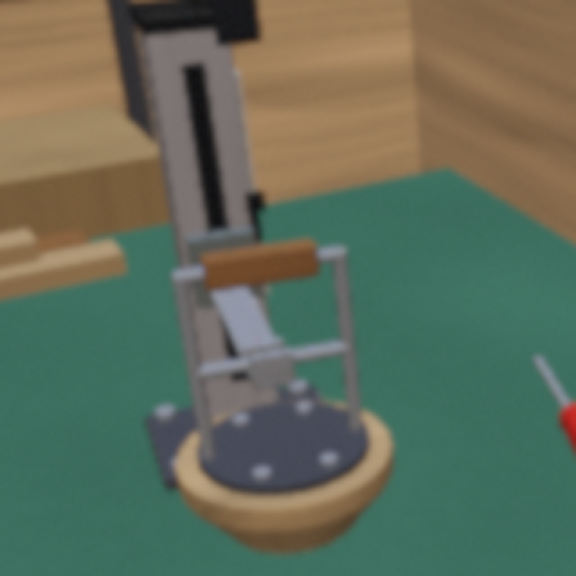

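The blank hangs upright, still and free on the hook, and the gripper is well above it. Handing in.

```bash
python3 -c "
from station import robot
print(robot.job_done())"
```

```text
the job is handed in; nothing more can be done
None
```

The job is handed in: the blank hangs upright and still in the throat of the hook, the gripper is clear of it, and the pointer reads about 65 mm (roughly 0.8 kg, estimated from arm height and wrist force, not read off the plate).

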